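# Empty the lens edger's catch tray into the job tote

### The job

Pull the lens edger's catch tray all the way out, move the two finished lenses (the rounded-rectangular ones) into the job tote, one lying flat in each of its two open pockets, and then push the tray fully home again. The lenses chip easily: hold them lightly, squeezing with no more than about 20 N a finger, and set them down on the pocket floor rather than dropping them. The round uncut blank stays in the tray, the spectacle case stays in its slot of the tote, and the spray bottle, screwdriver and brush on the bench are left where they are.

Things in the scene. Friction and masses are not known exactly. Their poses are not given: they have to be found in the camera images.
- tray (a joint): the edger's catch tray, an aluminium tray 340 mm wide x 270 mm long with 45 mm walls, sliding level out of the machine's front. 0 = fully home (its front wall then stands 50 mm out of the machine's face), 0.18 m = fully out, against its stop. Starts 0 to 20 mm out. Moves at 2 to 4 N, stays where it is left
- tray_handle (a point): middle of the bow handle's bar on the tray's front: a round dark steel bar 12 mm thick and 110 mm long, level, parallel to the tray's front wall and 50 mm in front of it (clear gap 44 mm), its middle 44 mm above the table. The point moves with the tray. y axis: the way the tray slides out; x axis: along the bar; z up
- tray_floor (a point): centre of the tray's inner floor, on its upper face (6 mm above the table), 135 mm behind the outer face of the tray's front wall; moves with the tray; walls 4 mm thick. Its y axis points the way the tray slides out, z up
- edger: the lens edging machine, white housing on a black plinth, 450 mm wide (x axis) x 360 mm deep x 374 mm high with its black knobs, fixed. Origin on the table at the middle of its front face; its y axis points out of the front face, the way the tray slides. The tray runs in a slot below z = 70 mm; above that the front face is solid to 175 mm
- lens_a: finished lens: dark tinted flat plate, a rounded rectangle 72 mm long (x axis) x 48 mm wide (y axis) x 12 mm thick, corner radius 14 mm, about 45 g; two alike. Origin: centre of its underside, z up. Lies flat on the catch tray's floor, under the machine until the tray is out, its length within 25 degrees of the sliding direction, in any of three places side by side 105 mm apart
- lens_b: finished lens: dark tinted flat plate, a rounded rectangle 72 mm long (x axis) x 48 mm wide (y axis) x 12 mm thick, corner radius 14 mm, about 45 g; two alike. Origin: centre of its underside, z up. Lies flat on the catch tray's floor, under the machine until the tray is out, its length within 25 degrees of the sliding direction, in any of three places side by side 105 mm apart
- blank: round uncut lens blank, dark tinted like the lenses, disc 70 mm in diameter x 12 mm thick, about 55 g; origin centre of its underside. Lies in the tray beside the finished lenses and stays there
- tote: job tote of grey plastic, loose on the table, about 0.7 kg; 300 mm (x axis) x 250 mm (y axis) x 45 mm high outside, walls and floor 4 mm. Origin: centre of its underside. Inside are two open pockets side by side along x, each 144 mm (x) x 164 mm (y), with 4 mm dividers 39 mm high, and along the +y side one slot 292 x 74 mm holding the spectacle case
- pocket_near (a point): centre of the floor (upper face, 4 mm above the table) of the tote's pocket on its -x side, the nearer to the robot; axes as the tote's
- pocket_far (a point): centre of the floor (upper face, 4 mm above the table) of the tote's pocket on its +x side, the farther from the robot; axes as the tote's
- case: black hard spectacle case, 155 x 56 x 37 mm, lying in the long slot of the tote; origin centre of its underside. To be left in the slot
- spray: white spray-cleaner bottle, 52 mm in diameter, 130 mm high, standing on the bench; origin centre of its underside. To be left alone
- screwdriver: screwdriver 140 mm long lying on the bench along its x axis, handle to -x; to be left alone
- brush: brush 170 mm long lying on the bench along its x axis, handle to -x; to be left alone
Mind the look-alikes: they are no part of the job. Leave any yellow look-alike of the case alone.

How it is judged:
By the outcome, as a careful person would: the job done as asked, in the order asked, and still so for the second after the job is handed in, with the robot touching nothing.
It also fails if it takes over 72 s, if anything falls off the work surface, if the arm or the gripper's body presses on something with over 40 N, if the wrist force passes 120 N, or if a joint passes its speed limit or range.

### The arm

A 6-joint arm with a two-finger parallel gripper is mounted at the origin on the work surface. World frame = base frame: x ahead of the robot, y to its left, z up, the work surface at z = 0. Lengths are in m, angles in degrees, forces in N, time in s.
With the tool pointing down it reaches from about 0.4 to 0.825 m from the base axis. Payload 7 kg.
Tool frame: the origin (TCP) lies on the centre line of the jaws, within the pads' length; the fingertips stand 19 mm ahead of it and the grasp point (between the pads) is the TCP (r.tips_ahead is the distance from the TCP to the fingertips, in m); z points along the fingers, y is the line along which they close (so a half turn about z gives the same grasp; the last joint's range is limited). The gripper opens to 88 mm and grips with 3 to 60 N. Pads are 19 mm wide; open, the fingers measure 130 mm over their backs; the gripper's body (78 mm by 193 mm) begins 47 mm behind the grasp point.
Start: joints at [-50.415, 20.546, 0.682, 0, -70.136, -16.507], TCP at [0.265, -0.621, 0.246] pointing down, gripper open.
Joint ranges: [-176.03, 176.03], [-82.01, 121.73], [-58.28, 71.71], [-173.87, 95.51], [-174.79, -0.11], [-173.66, 173.66]. Speed limits (degrees/s): [136.94, 136.94, 172.46, 180, 180, 180].

### API

Orientations are given as [roll, pitch, yaw] about the fixed x, y, z axes, in that order (R = Rz(yaw) Ry(pitch) Rx(roll)).
In Python, from plant import r, viewer, close_job gives the robot as it stands. The module is installed in compiled form; this text tells all that it offers.
- The arm moves only by the tool arm_command, never from a script. Its arguments are lists of equal length, an entry for each row: "travel": the shift along the world's x, y, z scaled (see below), a list of three; "delta_rot": the turn, a rotation vector about the world's x, y, z scaled (see below), a list of three. In form: {"travel": [[dx, dy, dz], ...], "delta_rot": [[rx, ry, rz], ...]}. A call has 1 to 20 rows; each row is the pose to reach, as a shift and turn from the pose commanded when the call began; what a row does not reach only later rows make up. The controller multiplies each number of a shift by 0.5 m and each number of a turn by 90 degrees. A row lasts 1/8 s, in which the tool goes at most 62.5 mm and 10.7 degrees, less where a joint would pass 70% of its speed; a pose out of reach is approached as far as the arm can. A call with a number of a shift or a turn outside -1 to 1 is refused whole. A call with a gripper value outside its range is refused whole. "grip" is the opening, from 0 (shut) to 1 (fully open), set as the call begins (left out, the last holds). The fingers move at their own pace and stop on an object; "newtons" is the grip in N (left out, the last holds). Time passes only in rows, so rows that repeat a pose let the fingers close. It gives the time, the measured TCP pose, the force, the opening and the grip force at its end, in the units of the state.
- r.get_state(): the state, without advancing time (a new reading comes with each control period).
- viewer.capture(name): name is "side" or "top" or "wrist"; returns a dict with "img" (480x640x3 uint8, red, green, blue), "camera_matrix" (3x3 intrinsics, pixels), "distortion" ([k1, k2, p1, p2, k3] as OpenCV has them; the pictures are not rectified), "R" (3x3) and "t" (3): a world point X has camera coordinates R X + t; the wrist camera has in their place "mount" (4x4, takes a point from camera to tool coordinates, whose origin is the TCP and whose axes are the flange's). Camera axes: x right, y down, z forward; pixel columns grow to the right and rows downward; lengths in m; the calibration is good to about 2 mm. A picture is of the moment at which its call begins: read the wrist's pose just before it. There is no depth.
- close_job(): hands the job in; it is judged then, once.
The state is a dict: "time_s": time; "joints": joint angles; "qd": joint speeds; "joint_torque": joint torques, N m; "tcp_pos": TCP position; "eef_rot": TCP orientation; "contact_force": force on the tool from outside, world axes, zero at the start; "moment": the same for the moment, N m; "gripper_width": finger opening in m; "gripper_force": force on a finger pad.
Only numpy, scipy, OpenCV 4.12 (cv2) and the standard library are available. Lean on these libraries where they do the work, as an engineer would, in place of code of your own. Each camera call takes 0.05 s, during which the arm holds its last target. There are 200 camera calls.

## Working session

There is one attempt and no reset: what is moved stays moved. The work goes in short steps, Python scripts to look and compute and a tool call to move; the robot and the scene stay as the last step left them, time stands still between calls to the robot, and variables do not carry over. Pictures are saved under pics/ and viewed, at most 10 in all, crops included, and the job is handed in when it is done.

Besides the shell and the picture viewer there is one more tool, called as name(argument=value, ...) on one line, values as JSON. arm_command: Moves the arm, as the interface text tells. Shifts and turns lie within -1 to 1; 1 stands for 0.5 m of shift or 90 degrees of turn. Its arguments: {"type":"object","properties":{"travel":{"type":"array"},"delta_rot":{"type":"array"},"grip":{"type":"number"},"newtons":{"type":"number"}},"required":["travel","delta_rot"]}

```bash
mkdir -p pics; cat > h.py <<'E'
import numpy as np, cv2
from plant import r, viewer, close_job
from scipy.spatial.transform import Rotation as Ro
def cap(n, f=None):
    s=r.get_state(); c=viewer.capture(n)
    K=np.array(c["camera_matrix"]);D=np.array(c["distortion"])
    if n=="wrist":
        T=np.eye(4);T[:3,:3]=Ro.from_euler('xyz',s["eef_rot"],degrees=True).as_matrix();T[:3,3]=s["tcp_pos"]
        W=np.linalg.inv(T@np.array(c["mount"]));R,t=W[:3,:3],W[:3,3]
    else: R,t=np.array(c["R"]),np.array(c["t"])
    if f: cv2.imwrite(f,c["img"][:,:,::-1])
    return c["img"],(K,D,R,t)
def ray(cam,px,z):
    K,D,R,t=cam
    p=cv2.undistortPoints(np.array(px,float).reshape(-1,1,2),K,D)[:,0]
    d=np.c_[p,np.ones(len(p))]@R; o=-R.T@t
    return o+d*((z-o[2])/d[:,2])[:,None]
def proj(cam,X):
    K,D,R,t=cam
    return cv2.projectPoints(np.array(X,float).reshape(-1,3),cv2.Rodrigues(R)[0],t,K,D)[0][:,0]
E
python3 - <<'E'
from h import *
s=r.get_state();print(s)
for n in("top","side"):
    i,c=cap(n,f"pics/{n}0.png");print(n,-c[2].T@c[3],c[2][2])
E
```

```text
{'time_s': 0.0, 'joints': array([-5.04146020e+01,  2.05915567e+01,  6.33756529e-01, -2.03153949e-02,
       -7.01351713e+01, -1.65047531e+01]), 'qd': array([-0.01466974,  0.0293905 ,  0.0247086 , -0.05874503,  0.02935862,
       -0.05978676]), 'joint_torque': array([ 4.52547274e-04, -5.82719135e+01,  2.93052649e+01,  6.99710011e+00,
        6.86355546e-03, -1.64143175e-04]), 'tcp_pos': array([ 0.26439555, -0.62056866,  0.24462054]), 'eef_rot': array([ 1.79905433e+02, -8.10450032e-03, -1.56926267e+02]), 'contact_force': array([ 0.29460016, -0.29065537,  0.47905362]), 'moment': array([ 0.01036829, -0.02204399, -0.00302553]), 'gripper_force': 0.0, 'gripper_width': 0.08781620690220797}
top [0.39224726 0.04881373 1.17585864] [ 0.10454795  0.01154274 -0.99445286]
side [0.39662452 0.72969162 0.91001069] [ 0.09030551 -0.61445774 -0.78376438]
```

View pics/top0.png

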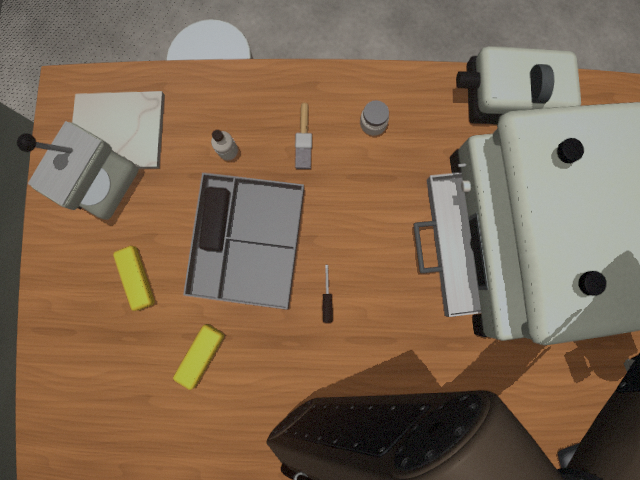

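View pics/side0.png

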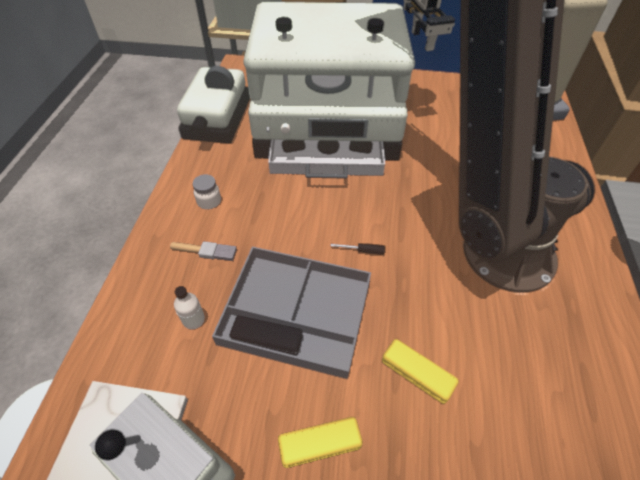

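The tops of both views are clear. In the top view, world x points up and y points left. The tray handle bar is at about (419,248), and the front wall runs from (430,177) to (448,317). The tote's rim corners are (203,173), (303,184), (289,308) and (186,294), with the case in its left (+y) slot. The side view shows three dark discs in the tray mouth at about (288,145), (328,145) and (362,145).

Possible mix-ups:
- **Handle:** the bow at top (419,248) is the only handle-like thing on the tray. The small machine's black knob at (468,80) and the press lever at (27,143) don't fit the description.
- **Totes and cases:** there is one grey tote at (245,240). The yellow cases at (133,278) and (198,356) are look-alikes, so I'll leave them alone.
- **Lenses:** I'll tell them apart once the tray is out.

```bash
python3 - <<'E'
from h import *
i,c=cap("top")
cv2.imwrite("pics/crop1.png",cv2.resize(i[150:340,380:500,::-1],None,fx=3,fy=3,interpolation=cv2.INTER_CUBIC))
# tote corners
hsv=cv2.cvtColor(i,cv2.COLOR_RGB2HSV)
m=((hsv[...,1]<60)).astype(np.uint8)*255
m[:, :175]=0;m[:168]=0;m[320:]=0;m[:,320:]=0
m=cv2.morphologyEx(m,cv2.MORPH_CLOSE,np.ones((9,9)))
k=max(cv2.findContours(m,0,2)[0],key=cv2.contourArea)
b=cv2.boxPoints(cv2.minAreaRect(k));print(b, cv2.contourArea(k))
P=ray(c,b,.045);print(P.round(3),P.mean(0).round(3),np.linalg.norm(np.diff(P,axis=0),axis=1))
e=np.diff(P,axis=0);print(np.degrees(np.arctan2(e[:,1],e[:,0])))
E
```

```text
[[183.0393  295.20523]
 [199.68561 170.35806]
 [304.03058 184.27072]
 [287.38428 309.1179 ]] 12816.0
[[0.381 0.388 0.045]
 [0.684 0.361 0.045]
 [0.651 0.105 0.045]
 [0.353 0.139 0.045]] [0.517 0.248 0.045] [0.3044845  0.25773598 0.29998278]
[ -5.17498605 -97.30673487 173.56391038]
```

View pics/crop1.png

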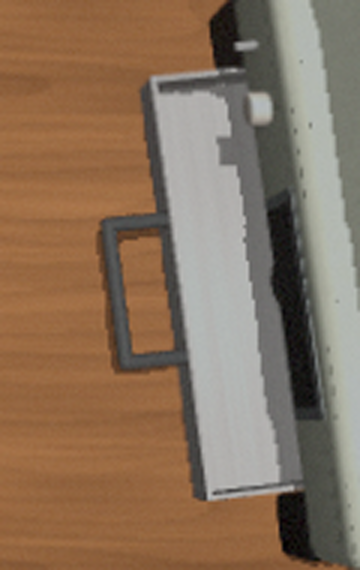

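The crop shows the bow handle: its bar runs from (107,222) to (126,362) in crop pixels, which is (415.7,224) to (422,270.7) in the full picture. The front wall's outer edge runs from (430,176.7) to (447.7,315.7). The choice is confirmed.

```bash
python3 - <<'E'
from h import *
i,c=cap("top")
B=ray(c,[[415.7,224],[422,270.7]],.047);W=ray(c,[[430,176.7],[447.7,315.7]],.045)
for P in(B,W):
    e=P[0]-P[1];print(P.round(4),P.mean(0).round(4),np.linalg.norm(e),np.degrees(np.arctan2(e[1],e[0])))
s=r.get_state();print(s["tcp_pos"],s["eef_rot"],s["time_s"])
E
```

```text
[[ 0.558  -0.1626  0.047 ]
 [ 0.4471 -0.177   0.047 ]] [ 0.5026 -0.1698  0.047 ] 0.11187501082227913 7.36604763310259
[[ 0.6745 -0.1991  0.045 ]
 [ 0.3419 -0.2383  0.045 ]] [ 0.5082 -0.2187  0.045 ] 0.33487725454489015 6.712635720064908
[ 0.26445321 -0.62075301  0.24495405] [ 1.79940711e+02 -5.81324039e-03 -1.56929021e+02] 0.2
```

arm_command(travel=[[0,0,0.12],[0,0,0.24],[0,0,0.36],[0,0,0.45],[0,0,0.45],[0.04,0.1,0.45],[0.08,0.2,0.45],[0.12,0.31,0.45],[0.17,0.42,0.45],[0.21,0.53,0.45],[0.25,0.63,0.45],[0.29,0.74,0.45],[0.33,0.84,0.45],[0.36,0.95,0.45],[0.36,0.98,0.36],[0.36,0.98,0.24]], delta_rot=[[0,0,0],[0,0,0],[0,0,0],[0,0,0],[0,0,0.1],[0,0,0.2],[0,0,0.3],[0,0,0.4],[0,0,0.5],[0,0,0.6],[0,0,0.7],[0,0,0.8],[0,0,0.82],[0,0,0.82],[0,0,0.82],[0,0,0.82]], grip=0, newtons=15)

```text
time_s: 2.2
tcp_pos: [0.4453, -0.1295, 0.3654]
eef_rot: [-179.8, 0.0, -83.0]
contact_force: [1.0, 0.4, -1.1]
gripper_width: 0.0005
gripper_force: 0.0
```

arm_command(travel=[[0.03,0,-0.12],[0.06,0,-0.24],[0.09,0,-0.36],[0.11,0,-0.46],[0.11,0,-0.49],[0.12,-0.08,-0.49],[0.122,-0.136,-0.49],[0.122,-0.136,-0.49],[0.122,-0.136,-0.56],[0.122,-0.136,-0.62],[0.122,-0.136,-0.646],[0.122,-0.136,-0.646]], delta_rot=[[0,0,0],[0,0,0],[0,0,0],[0,0,0],[0,0,0],[0,0,0],[0,0,0],[0,0,0],[0,0,0],[0,0,0],[0,0,0],[0,0,0]])

```text
time_s: 3.7
tcp_pos: [0.5056, -0.1987, 0.0428]
eef_rot: [180.0, -0.0, -83.1]
contact_force: [-0.5, 1.2, 0.6]
gripper_width: 0.0001
gripper_force: 0.0
```

```bash
python3 - <<'E'
from h import *
cap("side","pics/s1.png")
i=cv2.imread("pics/s1.png")[100:230,220:430];cv2.imwrite("pics/s1c.png",cv2.resize(i,None,fx=3,fy=3))
E
```

```text
(no output)
```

View pics/s1c.png

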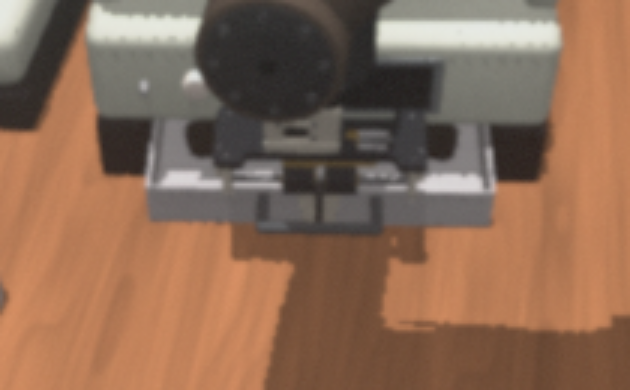

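The side crop shows the closed fingers inside the bow, between the bar and the front wall, touching nothing. I'll pull now.

arm_command(travel=[[-0.003,0.025,0],[-0.007,0.06,0],[-0.012,0.1,0],[-0.017,0.14,0],[-0.022,0.18,0],[-0.026,0.22,0],[-0.031,0.26,0],[-0.035,0.29,0],[-0.038,0.315,0],[-0.041,0.338,0],[-0.041,0.338,0]], delta_rot=[[0,0,0],[0,0,0],[0,0,0],[0,0,0],[0,0,0],[0,0,0],[0,0,0],[0,0,0],[0,0,0],[0,0,0],[0,0,0]])

```text
time_s: 5.12
tcp_pos: [0.4848, -0.0292, 0.0424]
eef_rot: [180.0, 0.0, -83.1]
contact_force: [0.2, -0.4, 0.4]
gripper_width: 0.0005
gripper_force: 0.0
```

arm_command(travel=[[-0.001,0.01,0],[-0.002,0.016,0],[-0.002,0.016,0]], delta_rot=[[0,0,0],[0,0,0],[0,0,0]])

```text
time_s: 5.5
tcp_pos: [0.4838, -0.0228, 0.0423]
eef_rot: [179.9, -0.1, -83.1]
contact_force: [1.7, -7.0, -1.0]
gripper_width: 0.0004
gripper_force: 3.4
```

arm_command(travel=[[-0.001,0.006,0],[-0.001,0.006,0]], delta_rot=[[0,0,0],[0,0,0]])

```text
time_s: 5.75
tcp_pos: [0.4837, -0.0223, 0.0424]
eef_rot: [179.9, -0.2, -83.1]
contact_force: [10.7, -28.7, -5.2]
gripper_width: 0.0006
gripper_force: 14.8
```

arm_command(travel=[[0.003,-0.022,0],[0.003,-0.022,0.02],[0.003,-0.022,0.12],[0.003,-0.022,0.24],[0.003,-0.05,0.36],[0.003,-0.1,0.48],[0.003,-0.15,0.52],[0.003,-0.15,0.52]], delta_rot=[[0,0,0],[0,0,0],[0,0,0],[0,0,0],[0,0,0],[0,0,0],[0,0,0],[0,0,0]], grip=0.7, newtons=8)

```text
time_s: 6.75
tcp_pos: [0.4857, -0.0945, 0.3054]
eef_rot: [-179.7, 0.0, -83.2]
contact_force: [0.6, 0.1, -0.3]
gripper_width: 0.061
gripper_force: 0.0
```

```bash
python3 - <<'E'
from h import *
i,c=cap("wrist");j,_=cap("top")
cv2.imwrite("pics/w2.png",np.hstack([cv2.resize(i,(400,300)),cv2.resize(j,(400,300))])[:,:,::-1])
E
```

```text
(no output)
```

View pics/w2.png

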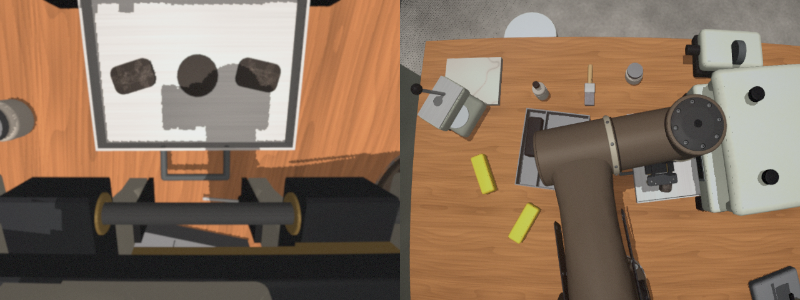

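The wrist view (left half) shows, in full-resolution pixels, rounded-rectangle lenses at about (213,122) and (413,118). The round blank is in the middle at (316,120). The handle and tray are clear.

```bash
python3 - <<'E'
from h import *
i,c=cap("wrist")
g=cv2.cvtColor(i,cv2.COLOR_RGB2GRAY)
roi=g[70:170,160:470]
m=np.zeros_like(g);m[70:170,160:470]=(roi<85)*255
m=cv2.morphologyEx(m,cv2.MORPH_CLOSE,np.ones((7,7)));m=cv2.morphologyEx(m,cv2.MORPH_OPEN,np.ones((5,5)))
print(-c[2].T@c[3])
for k in cv2.findContours(m,0,2)[0]:
    if cv2.contourArea(k)<500: continue
    P=ray(c,k[:,0],.015)[:,:2]
    (x,y),(w,h),a=cv2.minAreaRect((P*1000).astype(np.float32))
    if w<h:a+=90
    print(cv2.boundingRect(k),cv2.contourArea(k),round(x,1),round(y,1),round(w,1),round(h,1),round(a%180,1))
E
```

```text
[ 0.49442376 -0.16700299  0.44101386]
(175, 93, 71, 56) 2808.0 607.0 -163.3 71.9 45.5 23.6
(375, 92, 72, 54) 2853.0 398.3 -189.9 46.1 71.5 174.7
(283, 87, 64, 67) 3258.5 497.8 -176.2 66.3 66.5 96.8
```

The measured lenses lie with their length across the tray, not along it as the text says. I'm trusting the picture. Gripping across the width here would bring the gripper's 193 mm body within about 6 mm of the machine's face. So I'll first nudge each lens about 40 mm outward and square it up, using the closed fingers from behind.

arm_command(travel=[[0.08,-0.07,-0.12],[0.16,-0.15,-0.24],[0.254,-0.229,-0.36],[0.254,-0.229,-0.45],[0.254,-0.229,-0.45],[0.254,-0.229,-0.53],[0.254,-0.229,-0.553],[0.254,-0.229,-0.553],[0.251,-0.206,-0.553],[0.248,-0.183,-0.553],[0.246,-0.16,-0.553],[0.243,-0.137,-0.553],[0.24,-0.114,-0.553],[0.24,-0.114,-0.553],[0.241,-0.128,-0.553],[0.241,-0.128,-0.47],[0.241,-0.15,-0.38],[0.241,-0.15,-0.36]], delta_rot=[[0,0,0],[0,0,0],[0,0,0],[0,0,0],[0,0,0],[0,0,0],[0,0,0],[0,0,0],[0,0,0],[0,0,0],[0,0,0],[0,0,0],[0,0,0],[0,0,0],[0,0,0],[0,0,0],[0,0,0],[0,0,0]], grip=0)

```text
time_s: 9.15
tcp_pos: [0.6074, -0.1706, 0.126]
eef_rot: [-179.7, -0.1, -83.2]
contact_force: [-0.4, 1.0, -1.2]
gripper_width: 0.0004
gripper_force: 0.0
```

arm_command(travel=[[-0.1,-0.03,0],[-0.21,-0.07,0],[-0.32,-0.1,0],[-0.406,-0.132,0],[-0.406,-0.132,-0.06],[-0.406,-0.132,-0.16],[-0.406,-0.132,-0.193],[-0.406,-0.132,-0.193],[-0.409,-0.107,-0.193],[-0.412,-0.082,-0.193],[-0.414,-0.057,-0.193],[-0.417,-0.032,-0.193],[-0.417,-0.032,-0.193],[-0.416,-0.046,-0.193],[-0.416,-0.046,-0.1],[-0.38,0,0.02],[-0.32,0.08,0.14],[-0.24,0.15,0.26],[-0.24,0.15,0.36],[-0.24,0.15,0.36]], delta_rot=[[0,0,0],[0,0,0],[0,0,0],[0,0,0],[0,0,0],[0,0,0],[0,0,0],[0,0,0],[0,0,0],[0,0,0],[0,0,0],[0,0,0],[0,0,0],[0,0,0],[0,0,0],[0,0,0],[0,0,0],[0,0,0],[0,0,0],[0,0,0]])

```text
time_s: 11.65
tcp_pos: [0.4878, -0.0939, 0.3066]
eef_rot: [-179.7, -0.0, -83.1]
contact_force: [-0.3, -0.1, -0.7]
gripper_width: 0.0003
gripper_force: 0.0
```

```bash
cat > m.py <<'E'
from h import *
i,c=cap("wrist","pics/w3.png")
g=cv2.cvtColor(i,cv2.COLOR_RGB2GRAY)
m=np.zeros_like(g);m[70:225,160:470]=(g[70:225,160:470]<85)*255
m=cv2.morphologyEx(m,cv2.MORPH_CLOSE,np.ones((7,7)));m=cv2.morphologyEx(m,cv2.MORPH_OPEN,np.ones((5,5)))
for k in cv2.findContours(m,0,2)[0]:
    if cv2.contourArea(k)<500: continue
    P=ray(c,k[:,0],.015)[:,:2]
    (x,y),(w,h),a=cv2.minAreaRect((P*1000).astype(np.float32))
    if w<h:a+=90
    print(cv2.boundingRect(k),cv2.contourArea(k),round(x,1),round(y,1),round(w,1),round(h,1),round(a%180,1))
s=r.get_state();print(s["tcp_pos"],s["eef_rot"],s["time_s"])
cv2.imwrite("pics/w3c.png",i[60:260,130:500,::-1])
E
python3 m.py
```

```text
(179, 147, 66, 42) 2517.0 608.9 -114.2 72.3 44.5 6.8
(383, 140, 66, 44) 2625.0 388.6 -147.5 71.5 46.1 7.1
(288, 86, 63, 66) 3179.5 498.2 -178.9 65.8 66.0 96.9
[ 0.48817276 -0.09391034  0.30731873] [-1.79627456e+02 -4.12827169e-02 -8.30815218e+01] 11.7
```

View pics/w3c.png

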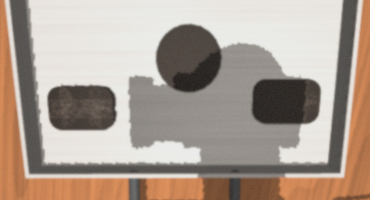

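The crop shows both lenses squared to the tray: a at about (213,168) and b at (416,162) in full-picture pixels. The round blank is untouched at (319,119).

```bash
python3 -c "
from h import *
print(r.get_state()['joints'].round(1))"
```

```text
[ 11.9   1.2 -15.7   0.1 -72.8  -5. ]
```

arm_command(travel=[[0.05,-0.01,0],[0.1,-0.02,0],[0.15,-0.03,-0.05],[0.2,-0.04,-0.1],[0.244,-0.044,-0.15],[0.244,-0.044,-0.2],[0.244,-0.044,-0.26],[0.244,-0.044,-0.33],[0.244,-0.044,-0.4],[0.244,-0.044,-0.452],[0.244,-0.044,-0.452]], delta_rot=[[0,0,0.11],[0,0,0.22],[0,0,0.33],[0,0,0.44],[0,0,0.55],[0,0,0.66],[0,0,0.77],[0,0,0.88],[0,0,1.0],[0,0,1.0],[0,0,1.0]], grip=0.74, newtons=10)

```text
time_s: 13.08
tcp_pos: [0.6057, -0.1169, 0.0739]
eef_rot: [-180.0, 0.3, 6.8]
contact_force: [-0.5, -0.1, -0.2]
gripper_width: 0.065
gripper_force: 0.0
```

arm_command(travel=[[0.002,0,-0.06],[0.002,0,-0.1],[0.002,0,-0.1]], delta_rot=[[0,0,0],[0,0,0],[0,0,0]])

```text
time_s: 13.45
tcp_pos: [0.609, -0.1165, 0.0269]
eef_rot: [180.0, 0.0, 6.9]
contact_force: [0.5, -0.9, 0.3]
gripper_width: 0.0644
gripper_force: 0.0
```

arm_command(travel=[[0,0,0],[0,0,0],[0,0,0],[0,0,0]], delta_rot=[[0,0,0],[0,0,0],[0,0,0],[0,0,0]], grip=0.4)

```text
time_s: 13.95
tcp_pos: [0.609, -0.116, 0.0274]
eef_rot: [180.0, -0.1, 6.9]
contact_force: [-1.4, 0.7, 6.9]
gripper_width: 0.0479
gripper_force: 10.0
```

arm_command(travel=[[0,0,0.03],[0,0,0.1],[0,0,0.18],[-0.002,0.03,0.24],[-0.008,0.1,0.26],[-0.015,0.19,0.26],[-0.022,0.28,0.26],[-0.028,0.37,0.26],[-0.034,0.46,0.26],[-0.04,0.55,0.26],[-0.046,0.61,0.26],[-0.046,0.634,0.26],[-0.046,0.634,0.2],[-0.046,0.634,0.12],[-0.046,0.634,0.06],[-0.046,0.634,0.06]], delta_rot=[[0,0,0],[0,0,0],[0,0,0],[0,0,0],[0,0,-0.02],[0,0,-0.04],[0,0,-0.06],[0,0,-0.08],[0,0,-0.1],[0,0,-0.13],[0,0,-0.149],[0,0,-0.149],[0,0,-0.149],[0,0,-0.149],[0,0,-0.149],[0,0,-0.149]])

```text
time_s: 15.95
tcp_pos: [0.5842, 0.1995, 0.0547]
eef_rot: [179.8, 0.2, -6.6]
contact_force: [0.8, -0.5, 0.1]
gripper_width: 0.048
gripper_force: 10.0
```

```bash
python3 - <<'E'
from h import *
i,c=cap("side")
cv2.imwrite("pics/s4.png",cv2.resize(i[200:400,180:430,::-1],None,fx=2.4,fy=2.4,interpolation=cv2.INTER_CUBIC))
print(r.get_state()['tcp_pos'],proj(c,[[.586,.201,.004],[.439,.218,.004]])-[180,200])
E
```

```text
[0.58541831 0.20026555 0.05646581] [[ 90.33185958  89.79554849]
 [149.8829675  103.93178129]]
```

View pics/s4.png

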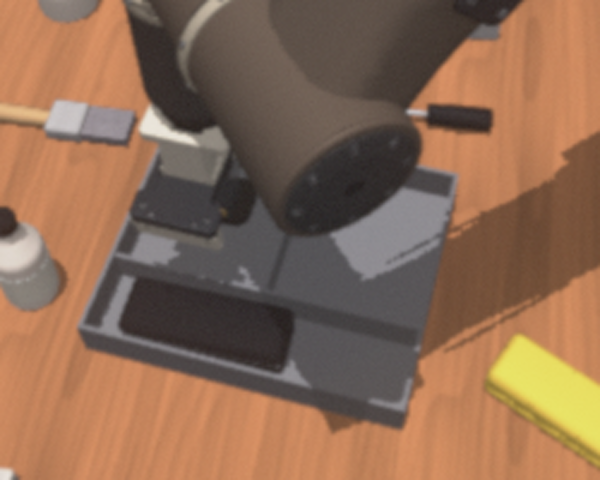

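The side crop shows the gripper over the tote's far pocket, clear of the case, walls, brush and spray bottle. I'll lower it now.

arm_command(travel=[[0,0,-0.03],[0,0,-0.05],[0,0,-0.06],[0,0,-0.062],[0,0,-0.062]], delta_rot=[[0,0,0],[0,0,0],[0,0,0],[0,0,0],[0,0,0]])

```text
time_s: 16.62
tcp_pos: [0.5857, 0.2012, 0.0258]
eef_rot: [-180.0, -0.0, -6.5]
contact_force: [0.2, -0.2, -0.4]
gripper_width: 0.0479
gripper_force: 10.0
```

arm_command(travel=[[0,0,-0.002],[0,0,-0.004],[0,0,-0.004]], delta_rot=[[0,0,0],[0,0,0],[0,0,0]])

```text
time_s: 17.0
tcp_pos: [0.586, 0.2013, 0.0252]
eef_rot: [-180.0, -0.1, -6.5]
contact_force: [-4.5, -1.1, 10.4]
gripper_width: 0.048
gripper_force: 10.0
```

arm_command(travel=[[0,0,0],[0,0,0],[0,0,0.03],[0,0,0.1],[0,0,0.2],[-0.03,-0.05,0.27],[-0.08,-0.15,0.27],[-0.14,-0.25,0.27],[-0.2,-0.36,0.27],[-0.26,-0.46,0.27],[-0.32,-0.57,0.27],[-0.37,-0.67,0.27],[-0.394,-0.7,0.2],[-0.394,-0.7,0.111],[-0.394,-0.7,0.111]], delta_rot=[[0,0,0],[0,0,0],[0,0,0],[0,0,0],[0,0,0],[0,0,0.02],[0,0,0.04],[0,0,0.06],[0,0,0.08],[0,0,0.1],[0,0,0.13],[0,0,0.149],[0,0,0.149],[0,0,0.149],[0,0,0.149]], grip=0.72)

```text
time_s: 18.88
tcp_pos: [0.3865, -0.1494, 0.0779]
eef_rot: [-180.0, 0.3, 6.8]
contact_force: [-0.6, -1.4, 1.0]
gripper_width: 0.0632
gripper_force: 0.0
```

arm_command(travel=[[0.003,0,-0.06],[0.003,0,-0.104],[0.003,0,-0.104]], delta_rot=[[0,0,0],[0,0,0],[0,0,0]])

```text
time_s: 19.25
tcp_pos: [0.3905, -0.1487, 0.0277]
eef_rot: [180.0, 0.1, 6.9]
contact_force: [0.0, 0.7, 0.9]
gripper_width: 0.0632
gripper_force: 0.0
```

arm_command(travel=[[0,0,0],[0,0,0],[0,0,0],[0,0,0]], delta_rot=[[0,0,0],[0,0,0],[0,0,0],[0,0,0]], grip=0.4)

```text
time_s: 19.75
tcp_pos: [0.3911, -0.1488, 0.0283]
eef_rot: [180.0, -0.1, 6.9]
contact_force: [-2.0, 1.6, 8.7]
gripper_width: 0.0479
gripper_force: 10.0
```

arm_command(travel=[[0,0,0.03],[0,0,0.1],[0.02,0,0.18],[0.05,0.03,0.24],[0.09,0.1,0.26],[0.1,0.2,0.26],[0.1,0.3,0.26],[0.1,0.4,0.26],[0.1,0.5,0.26],[0.1,0.6,0.26],[0.098,0.69,0.26],[0.096,0.734,0.26],[0.096,0.734,0.2],[0.096,0.734,0.12],[0.096,0.734,0.06],[0.096,0.734,0.03],[0.096,0.734,0.01],[0.096,0.734,0],[0.096,0.734,0]], delta_rot=[[0,0,0],[0,0,0],[0,0,0],[0,0,0],[0,0,-0.02],[0,0,-0.04],[0,0,-0.06],[0,0,-0.08],[0,0,-0.1],[0,0,-0.13],[0,0,-0.149],[0,0,-0.149],[0,0,-0.149],[0,0,-0.149],[0,0,-0.149],[0,0,-0.149],[0,0,-0.149],[0,0,-0.149],[0,0,-0.149]])

```text
time_s: 22.12
tcp_pos: [0.4382, 0.218, 0.0273]
eef_rot: [-180.0, -0.0, -6.5]
contact_force: [-0.0, 0.1, -0.2]
gripper_width: 0.0477
gripper_force: 10.0
```

arm_command(travel=[[0,0,-0.002],[0,0,-0.004],[0,0,-0.004]], delta_rot=[[0,0,0],[0,0,0],[0,0,0]])

```text
time_s: 22.5
tcp_pos: [0.4384, 0.2184, 0.0261]
eef_rot: [-179.9, -0.1, -6.5]
contact_force: [-2.8, -1.1, 7.5]
gripper_width: 0.0479
gripper_force: 10.0
```

arm_command(travel=[[0,0,0],[0,0,0],[0,0,0.03],[0,0,0.1],[0,0,0.2],[0,0,0.3],[0.02,-0.08,0.35],[0.04,-0.17,0.35],[0.06,-0.26,0.35],[0.078,-0.37,0.35],[0.078,-0.37,0.35],[0.078,-0.37,0.35],[0.078,-0.37,0.3],[0.078,-0.37,0.22],[0.078,-0.37,0.14],[0.078,-0.37,0.14]], delta_rot=[[0,0,0],[0,0,0],[0,0,0],[0,0,0],[0,0,0],[0,0,-0.1],[0,0,-0.2],[0,0,-0.3],[0,0,-0.4],[0,0,-0.5],[0,0,-0.6],[0,0,-0.7],[0,0,-0.8],[0,0,-0.851],[0,0,-0.851],[0,0,-0.851]], grip=0.72)

```text
time_s: 24.5
tcp_pos: [0.475, 0.0321, 0.0929]
eef_rot: [179.7, -0.1, -83.1]
contact_force: [0.2, 0.2, 0.7]
gripper_width: 0.0628
gripper_force: 0.0
```

```bash
python3 - <<'E'
from h import *
i,c=cap("side")
cv2.imwrite("pics/s5.png",cv2.resize(i[110:390,180:430,::-1],None,fx=2,fy=2,interpolation=cv2.INTER_CUBIC))
print(r.get_state()['tcp_pos'],(proj(c,[[.482,-.007,.044]])-[180,110])*2)
E
```

```text
[0.4765408  0.03265064 0.09471549] [[290.08299744 218.10696871]]
```

View pics/s5.png

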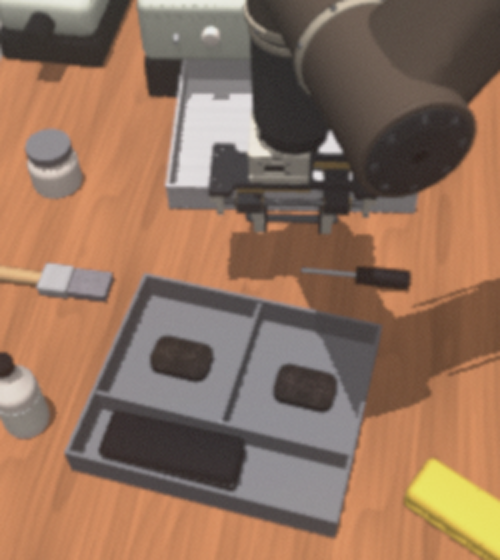

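The side crop shows both lenses lying flat, one in each open pocket at (182,358) and (305,388), with the case still in its slot. I'll check how far the screwdriver is from the fingers before lowering.

```bash
python3 - <<'E'
from h import *
i,c=cap("side")
print(ray(c,np.array([[302,270],[360,276],[408,280],[290,218]])/2+[180,110],.008))
E
```

```text
[[ 0.45828587  0.04774166  0.008     ]
 [ 0.38306596  0.04621608  0.008     ]
 [ 0.32144172  0.04342036  0.008     ]
 [ 0.48568653 -0.03779688  0.008     ]]
```

arm_command(travel=[[0.002,-0.02,0],[0.002,-0.02,0],[0.002,-0.02,-0.04],[0.002,-0.02,-0.097],[0.002,-0.02,-0.097],[0.004,-0.035,-0.097],[0.006,-0.05,-0.097],[0.009,-0.075,-0.097],[0.013,-0.105,-0.097],[0.017,-0.14,-0.097],[0.021,-0.175,-0.097],[0.025,-0.21,-0.097],[0.03,-0.245,-0.097],[0.034,-0.28,-0.097],[0.038,-0.315,-0.097],[0.042,-0.345,-0.097],[0.045,-0.37,-0.097],[0.047,-0.387,-0.097],[0.047,-0.387,-0.097]], delta_rot=[[0,0,0],[0,0,0],[0,0,0],[0,0,0],[0,0,0],[0,0,0],[0,0,0],[0,0,0],[0,0,0],[0,0,0],[0,0,0],[0,0,0],[0,0,0],[0,0,0],[0,0,0],[0,0,0],[0,0,0],[0,0,0],[0,0,0]], grip=0)

```text
time_s: 26.98
tcp_pos: [0.4999, -0.1611, 0.0463]
eef_rot: [179.9, 0.0, -83.2]
contact_force: [0.1, 0.3, 0.1]
gripper_width: 0.0006
gripper_force: 0.0
```

arm_command(travel=[[0.001,-0.008,0],[0.002,-0.016,0],[0.002,-0.016,0]], delta_rot=[[0,0,0],[0,0,0],[0,0,0]])

```text
time_s: 27.35
tcp_pos: [0.5007, -0.1679, 0.0462]
eef_rot: [179.9, 0.1, -83.1]
contact_force: [-1.7, 4.8, 0.9]
gripper_width: 0.0001
gripper_force: 2.9
```

arm_command(travel=[[0.001,-0.006,0],[0.001,-0.006,0]], delta_rot=[[0,0,0],[0,0,0]])

```text
time_s: 27.6
tcp_pos: [0.5008, -0.1684, 0.0462]
eef_rot: [179.9, 0.2, -83.2]
contact_force: [-5.1, 26.6, 7.0]
gripper_width: 0.0008
gripper_force: 13.6
```

arm_command(travel=[[-0.004,0.03,0],[-0.006,0.05,0.02],[-0.006,0.05,0.12],[-0.006,0.08,0.24],[-0.1,0.1,0.36],[-0.1,0.1,0.45],[-0.1,0.1,0.45]], delta_rot=[[0,0,0],[0,0,0],[0,0,0],[0,0,0],[0,0,0],[0,0,0],[0,0,0]])

```text
time_s: 28.48
tcp_pos: [0.4537, -0.1216, 0.2774]
eef_rot: [-179.4, -0.1, -83.1]
contact_force: [-0.1, 0.2, 0.0]
gripper_width: 0.0001
gripper_force: 0.0
```

```bash
python3 - <<'E'
from h import *
i,c=cap("side");cv2.imwrite("pics/s6.png",i[60:420,140:500,::-1])
print(r.get_state()['contact_force'])
E
```

```text
[ 0.83879375 -0.75263256 -0.67299077]
```

View pics/s6.png

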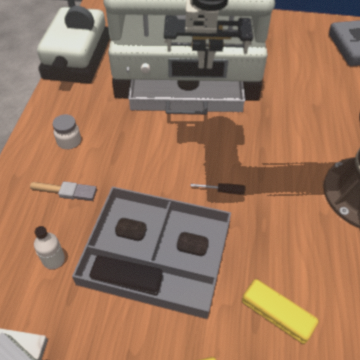

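The final view shows the tray home at (187,95) with the round blank in it, and a lens in each pocket at (130,229) and (193,243). The case is in its slot, everything else on the bench is undisturbed, and the robot is clear.

```bash
python3 -c "
from plant import close_job
print(close_job())"
```

```text
the job is handed in; nothing more can be done
None
```

The job is done and handed in at about 28.5 s: one finished lens lies flat in each of the tote's two open pockets, the tray is pushed home with the round blank still in it, and the case and bench items are where they were.

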